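# Lift the cleaned parts out of the ultrasonic cleaner and let them drip off

## Robot

A 7-joint arm with a two-finger parallel gripper is mounted at the origin on the work surface; the furniture and walls round the work are solid. World frame = base frame: x ahead of the robot, y to its left, z up, the work surface at z = 0. Lengths are in m, angles in rad, forces in N, time in s.
With the tool pointing down it reaches from about 0.35 to 0.9 m from the base axis. Payload 8.1 kg.
Tool frame: the origin (TCP) lies at the very end of the fingers, on their centre line; the grasp point (between the pads) lies 19 mm behind it (grasp_offset is the distance from the TCP to the grasp point, in m); z points along the fingers, y is the line along which they close (so a half turn about z gives the same grasp; the last joint's range is limited). The gripper opens to 92 mm and grips with 3 to 60 N. Pads are 19 mm wide; open, the fingers measure 130 mm over their backs; the gripper's body (75 mm by 190 mm) begins 47 mm behind the grasp point.
Start: joints at [-1.349, 0.434, 0.025, 1.573, -0.012, 1.134, -0.075], TCP at [0.199, 0.592, 0.227] pointing down, gripper open.
Joint ranges: [-2.62, 2.62], [-0.44, 2.09], [-1.27, 1.32], [0.08, 2.57], [-1.32, 4.46], [0.12, 2], [-2.74, 2.74]. Speed limits (rad/s): [2.22, 2.22, 3.01, 3.01, 3.14, 3.14, 3.14].

## Interface

Orientations are given as a rotation vector (axis times angle).
In Python, from cell import observe, get_image, camera_params, sign_off, silhouettes, grasp_offset gives the robot as it stands. The module is installed in compiled form; this text tells all that it offers.
- The arm moves only by the tool jog_arm, never from a script. Its argument "motion" is a list that holds one entry, the list of rows, each a list of 7 numbers: the shift along the tool's x, y, z in m, then the turn, a rotation vector about the tool's x, y, z in rad, then the closure, from -1 (fully open) to 1 (shut), so that 0 is half open. In form: [[[dx, dy, dz, wx, wy, wz, hand], ...]]. A call has 1 to 10 rows; each row is the pose to reach, as a shift and turn from the pose commanded when the call began, along the tool's axes at that moment; what a row does not reach only later rows make up. A row lasts 1/12 s, in which the tool goes at most 41.7 mm and 7.16 degrees, less where a joint would pass 70% of its speed; a pose out of reach is approached as far as the arm can. A call with a gripper value outside its range is refused whole. The fingers move at their own pace and stop on an object; "force" is the grip in N (left out, the last holds). Time passes only in rows, so rows that repeat a pose let the fingers close. It gives the time, the measured TCP pose, the force, the opening and the grip force at its end, in the units of the state.
- observe(): the state, without advancing time (a new reading comes with each control period).
- get_image(name): name is "scene" or "top"; returns the picture (384x512x3 uint8, red, green, blue); there is no depth.
- camera_params(name): a dict with "vertical_fov" (degrees; the focal length in pixels is half the picture's height over the tangent of half this angle, whatever the lens; pixels are square), "cx", "cy" (the principal point, pixels), "dist_coeffs" ([k1, k2, p1, p2, k3] as OpenCV has them; the pictures are not rectified), "T" (4x4, takes a point from camera to world coordinates). Camera axes: x right, y down, z forward; pixel columns grow to the right and rows downward; lengths in m; the calibration is good to about 2 mm. A picture is of the moment at which its call begins. camera_params takes no time and is no camera call.
- sign_off(): hands the job in; it is judged then, once.
Trained networks look in the newest picture that a camera, given by its name, has taken for a name from the list of things; names that differ only in an ending like _2 or _b are one class to them, and where a whole thing is asked for, a point or a joint stands for the part that bears it (a point fixed in the world has none). Each returns a list of dicts, best first, with "p" (0 to 1); they miss things now and then, are a little off and sometimes report something else, mostly with a low value. They report only what shows in the picture. A call takes as long as a camera call.
- silhouettes(query, camera): "mask" (384x512 bool, what is visible of it) and "pixel" ([column, row] in pixels, amid what is visible of it).
The state is a dict: "clock": time; "joints": joint angles; "dq": joint speeds; "joint_efforts": joint torques, N m; "position": TCP position; "ee_rot": TCP orientation; "force": force on the tool from outside, world axes, zero at the start; "ft_torque": the same for the moment, N m; "width": opening from 0.0 (shut) to 1.0 (fully open); "gripper_force": force on a finger pad.
Only numpy, scipy, OpenCV 4.12 (cv2) and the standard library are available. Lean on these libraries where they do the work, as an engineer would, in place of code of your own. Each camera call takes 0.05 s, during which the arm holds its last target. There are 200 camera calls.

## Task

The ultrasonic cleaner has finished and its tank is drained: take off the steel lid by its black knob, set it down gently and right way up on the middle of the teal mat, and let go. Then lift the wire basket by its blue handle straight up out of the tank, kept level with the tweezers and the brass nut inside, and hold it steady and level over the open tank, its underside a few centimetres above the rim, so that the last drops fall back. Finish while holding it there, and leave everything else on the bench where it is.

Things in the scene. Friction and masses are not known exactly. Their poses are not given: they have to be found in the camera images.
- cleaner: Bench ultrasonic cleaner, fixed: white housing 124 (its x) x 190 (its y) mm, top deck 112 mm above the table, grey control panel on its -x face; a small brass drain cock stands 18 mm out of its -y end, lower than 55 mm. Origin on the table under its centre, z up. Cleaner and mat may stand either way round, one to the left, one to the right
- tank_mouth (a point): Centre of the mouth of the steel tank in the cleaner's middle, level with the top of its rim, 118 mm above the table; axes as the cleaner's. The tank is 92 (x) x 160 (y) mm inside, its floor 42 mm above the table; the rim stands 6 mm above the deck, 98 x 166 mm outside
- lid_knob (a point): Grip point on the axis of the lid's black knob (32 mm across, vertical sides 18 mm high): 51 mm above the lid's lower edge, 24 mm above its flat top, 13 mm below the knob's top; z up, x and y along the lid's sides
- lid: Loose steel lid, a shallow upturned tray 109 (its x) x 177 (its y) x 27 mm without the knob, open below. At the start its skirt lies on the cleaner's deck round the tank's rim with 3 mm play all round, nothing latches it. About 0.25 kg, balanced under the knob. Origin at the centre of its lower edge
- basket_grip (a point): Centre of the basket's blue handle grip: a bar 50 mm long (along the basket's x), 12 mm thick (along its y: pinch it across this), 16 mm high, on a fixed steel bail across the basket's middle, 79 mm above the basket's feet. At the start about 3 mm above the tank's rim, hidden under the lid; axes as the basket's
- basket_bottom (a point): Centre of the basket's underside, level with its feet; axes as the basket's
- basket: Steel wire basket, 76 (its x) x 146 (its y) mm, walls 50 mm high, standing on the tank's floor with 7 to 8 mm play to the tank's walls and its axes along the cleaner's. About 0.3 kg with its load. Origin at the centre of its underside
- tweezers: Steel tweezers, 14 x 124 x 9 mm, lying lengthwise on the basket's floor; origin at the centre of their underside
- nut: Brass nut, 21 mm across, 7 mm high, loose on the basket's floor; origin under its centre
- mat: Teal silicone mat, 170 (its x) x 210 (its y) x 3 mm, fixed flat on the table; origin on the table under its centre, top 3 mm above
- tint_1: Bystander, standing or lying loose; to be left alone: slim white tint bottle with a blue cap, 36 mm across, 88 mm high; origin under its centre
- tint_3: Bystander, standing or lying loose; to be left alone: squat white tint bottle with a blue cap, 46 mm across, 74 mm high; origin under its centre

How it is judged:
On the way, in this order (a step that is already met when the one before it is completed fails the run):
1. the lid lies flat on the mat, released, and the basket still stands in the tank (x of lid_knob in the frame of mat between -0.06 and 0.06 m and y of lid_knob in the frame of mat between -0.06 and 0.06 m and z of lid_knob in the frame of mat below 0.062 m and angle between lid_knob's own z axis and vertical below 0.1 rad and contact force between lid and mat above 0.5 N and contact force between lid and the fingers below 0.1 N and contact force between lid and cleaner below 0.1 N and linear speed of lid below 0.03 m/s and z of basket_bottom in the frame of tank_mouth below -0.05 m), for 0.2 s.
2. the basket, with its load, is clear above the tank, held level and steady in the fingers (z of basket_bottom in the frame of tank_mouth between 0.01 and 0.15 m and horizontal distance between basket_bottom and tank_mouth below 0.04 m and angle between basket_grip's own z axis and vertical below 0.12 rad and linear speed of basket below 0.02 m/s and angular speed of basket below 0.15 rad/s and contact force between basket and the fingers above 2 N and contact force between basket and cleaner below 0.1 N and contact force between basket and lid below 0.1 N and x of tweezers in the frame of basket_bottom between -0.038 and 0.038 m and y of tweezers in the frame of basket_bottom between -0.073 and 0.073 m and z of tweezers in the frame of basket_bottom between 0 and 0.045 m and x of nut in the frame of basket_bottom between -0.038 and 0.038 m and y of nut in the frame of basket_bottom between -0.073 and 0.073 m and z of nut in the frame of basket_bottom between 0 and 0.045 m), for 0.2 s.
At the end, for the whole second after the job is handed in: Lid flat (0.1 rad), upright and let go on the mat, within 60 mm of its centre along each side. Basket with its load held by the fingers alone, underside 10-150 mm above the rim, within 40 mm sideways of the tank's centre, level to 0.12 rad, under 20 mm/s and 0.15 rad/s (all of step 2 and x of lid_knob in the frame of mat between -0.06 and 0.06 m and y of lid_knob in the frame of mat between -0.06 and 0.06 m and z of lid_knob in the frame of mat below 0.062 m and angle between lid_knob's own z axis and vertical below 0.1 rad and contact force between lid and mat above 0.5 N and contact force between lid and the fingers below 0.1 N and contact force between lid and cleaner below 0.1 N and linear speed of lid below 0.03 m/s); the arm keeps its last pose, push and grip.
It fails at once if the lid is dropped (falls freely at more than 0.5 m/s) (linear speed of lid above 0.5 m/s and contact force between lid and the fingers below 0.01 N).
It fails at once if the basket is tipped by more than 0.35 rad (angle between basket_grip's own z axis and vertical above 0.35 rad).
It fails at once if a bystander is moved by more than 30 mm (distance of any of tint_1, tint_3 from where it was at the start of the episode above 0.03 m).
It also fails if it takes over 58 s, if anything falls off the work surface, if the arm or the gripper's body presses on something with over 40 N, if the wrist force passes 120 N, or if a joint passes its speed limit or range.

## Working session

There is one attempt and no reset: what is moved stays moved. The work goes in short steps, Python scripts to look and compute and a tool call to move; the robot and the scene stay as the last step left them, time stands still between calls to the robot, and variables do not carry over. Pictures are saved under pics/ and viewed, at most 10 in all, crops included, and the job is handed in when it is done.

Besides the shell and the picture viewer there is one more tool, called after "Emit:" as name(argument=value, ...), one argument or row to a line, values as JSON. jog_arm: Moves the arm, as the interface text tells. Its arguments: {"type":"object","properties":{"motion":{"type":"array"},"force":{"type":"number"}},"required":["motion"]}

```bash
mkdir -p pics; cat > h.py <<'E'
import numpy as np, cv2
from cell import *
def cam(n):
    p=camera_params(n); f=192/np.tan(np.radians(p["vertical_fov"])/2)
    return np.array([[f,0,p["cx"]],[0,f,p["cy"]],[0,0,1]]),np.array(p["dist_coeffs"],float),np.array(p["T"])
def ray(n,px,z):
    K,d,T=cam(n); u=cv2.undistortPoints(np.array(px,float).reshape(-1,1,2),K,d).reshape(-1,2)
    D=np.c_[u,np.ones(len(u))]@T[:3,:3].T; o=T[:3,3]
    return o+D*((z-o[2])/D[:,2])[:,None]
def proj(n,P):
    K,d,T=cam(n); Ti=np.linalg.inv(T)
    return cv2.projectPoints(np.array(P,float).reshape(-1,3),cv2.Rodrigues(Ti[:3,:3])[0],Ti[:3,3],K,d)[0].reshape(-1,2)
def save(im,n): cv2.imwrite("pics/"+n,im[:,:,::-1])
E
python3 - <<'E'
from h import *
np.set_printoptions(precision=4,suppress=True)
print({k:np.round(v,3) for k,v in observe().items()},grasp_offset)
t=get_image("top"); s=get_image("scene"); save(t,"t0.png"); save(s,"s0.png")
for c in("top","scene"):
    print(c,cam(c)[2][:3])
    for q,z in(("lid_knob",.16),("lid",.139),("mat",.003),("cleaner",.112),("tint_1",.08),("tint_3",.07)):
        for r in silhouettes(q,c)[:2]:
            m=r["mask"].astype(np.uint8); 
            cs=max(cv2.findContours(m,0,2)[0],key=cv2.contourArea)
            if len(cs)<5: continue
            W=ray(c,cs.reshape(-1,2),z)[:,:2]
            print(q,round(r["p"],2),r["pixel"],m.sum(),ray(c,r["pixel"],z)[0],cv2.minAreaRect(W.astype(np.float32)))
E
```

```text
{'clock': np.float64(0.0), 'joints': array([-1.349,  0.435,  0.025,  1.574, -0.012,  1.134, -0.075]), 'dq': array([ 0.001,  0.001,  0.001,  0.001, -0.   ,  0.002,  0.   ]), 'joint_efforts': array([  0.   , -66.786,   0.985, -31.445,  -0.061,   0.043,   0.   ]), 'position': array([0.199, 0.592, 0.226]), 'ee_rot': array([-0.508, -3.1  ,  0.002]), 'force': array([ 0.324, -0.188, -0.133]), 'ft_torque': array([ 0.036, -0.013,  0.061]), 'gripper_force': np.float64(0.0), 'width': np.float64(0.996)} 0.0188
top [[-0.0222 -0.9948  0.0998  0.4399]
 [-0.9997  0.023   0.0071 -0.0171]
 [-0.0093 -0.0996 -0.995   1.1446]]
lid_knob 0.95 [341.1, 249.2] 4069 [ 0.4151 -0.1918  0.16  ] ((0.4161979556083679, -0.1931934505701065), (0.17661383748054504, 0.10676152259111404), 81.2139663696289)
lid 0.66 [344.1, 249.3] 4215 [ 0.4141 -0.2021  0.139 ] ((0.41582393646240234, -0.19757136702537537), (0.18493562936782837, 0.11241886764764786), 81.24091339111328)
mat 0.85 [201.1, 221.3] 5795 [0.4883 0.1274 0.003 ] ((0.48453396558761597, 0.12445774674415588), (0.17413784563541412, 0.2141498327255249), 1.29436337947845
[... 1713 characters left out ...]
.22148843109607697), 22.745702743530273)
tint_1 0.75 [297.4, 203.0] 458 [ 0.591  -0.0714  0.08  ] ((0.5938920378684998, -0.06938902288675308), (0.12896758317947388, 0.034204304218292236), 33.07389450073242)
tint_1 0.67 [276.9, 195.6] 509 [ 0.5867 -0.0177  0.08  ] ((0.5909692645072937, -0.018045198172330856), (0.12262548506259918, 0.04184872657060623), 36.68250274658203)
tint_3 0.75 [297.4, 203.0] 458 [ 0.6025 -0.0641  0.07  ] ((0.605404794216156, -0.06209370493888855), (0.13104969263076782, 0.034756503999233246), 33.073909759521484)
tint_3 0.67 [276.9, 195.6] 509 [ 0.5981 -0.0096  0.07  ] ((0.6024348735809326, -0.00992099940776825), (0.124605193734169, 0.04252437874674797), 36.6825065612793)
```

View pics/t0.png

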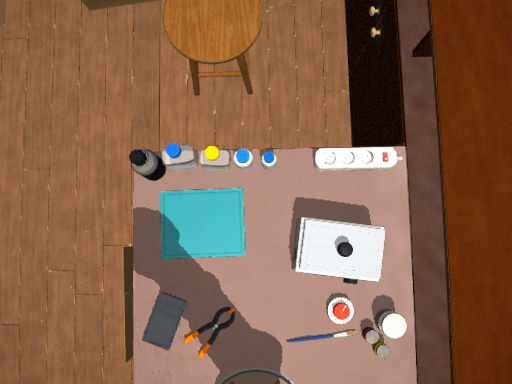

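View pics/s0.png

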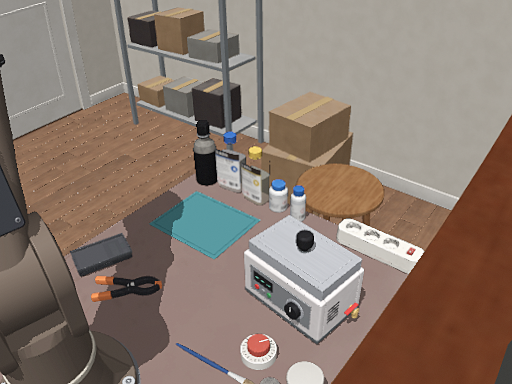

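```bash
cat >> h.py <<'E'
from scipy.spatial.transform import Rotation as Ro
def go(P,yaw,base=None):
    """row reaching TCP P, tool down with tool y at world-y rotated by yaw"""
    o=base or observe(); R=Ro.from_rotvec(o["ee_rot"]); 
    y=np.array([-np.sin(yaw),np.cos(yaw),0]); 
    if y@R.as_matrix()[:,1]<0: y=-y
    z=np.array([0,0,-1.]); G=Ro.from_matrix(np.c_[np.cross(y,z),y,z])
    return np.round(np.r_[R.inv().apply(np.array(P)-o["position"]),(R.inv()*G).as_rotvec()],4)
E
python3 - <<'E'
from h import *
np.set_printoptions(precision=4,suppress=True)
L={}
for c,n,(a,b) in(("top","t0",(345,250)),("scene","s0",(305,240))):
    im=cv2.imread(f"pics/{n}.png"); m=np.zeros((384,512),np.uint8); m[b-14:b+15,a-14:a+15]=(im.max(2)<60)[b-14:b+15,a-14:a+15]
    _,lab,st,ce=cv2.connectedComponentsWithStats(m); i=1+np.argmax(st[1:,4]); print(c,ce[i],st[i])
    L[c]=ce[i]
    for z in(.163,.168): print(z,ray(c,ce[i],z)[0])
# lid fit from top-camera corner-ish: bright lid top
m=(silhouettes("lid","top")[0]["mask"]).astype(np.uint8)
# model fit: convex hull of the projected lid box vs mask
from scipy.optimize import minimize
def mk(v,c):
    x,y,w=v; cs,sn=np.cos(w),np.sin(w)
    P=[[x+cs*a-sn*b,y+sn*a+cs*b,z] for a in(-.0545,.0545) for b in(-.0885,.0885) for z in(.112,.139)]
    k=np.zeros((384*4,512*4),np.uint8); h=cv2.convexHull((proj(c,P)*4+2).astype(np.int32)); cv2.fillPoly(k,[h],1); return k
M=np.kron(m,np.ones((4,4),np.uint8))
f=lambda v:1-(mk(v,"top")&M).sum()/(mk(v,"top")|M).sum()
r=minimize(f,[.415,-.198,-.15],method="Nelder-Mead",options=dict(initial_simplex=[[.415,-.198,-.15],[.425,-.198,-.15],[.415,-.188,-.15],[.415,-.198,-.05]]))
print(r.x,r.fun)
print("row",go([.415,-.195,.3],r.x[2]))
E
```

```text
top [344.6103 248.5221] [338 243  15  14 136]
0.163 [ 0.4164 -0.1988  0.163 ]
0.168 [ 0.4165 -0.1979  0.168 ]
scene [304.7326 240.316 ] [297 231  17  21 288]
0.163 [ 0.412  -0.2034  0.163 ]
0.168 [ 0.4071 -0.2063  0.168 ]
[ 0.4153 -0.1984 -0.1527] 0.02730264614294775
row [-0.4556 -0.6773 -0.0733  0.     -0.     -0.1723]
```

Emit:
jog_arm(
  motion=[
    [[-0.03,-0.026,-0.04,0,0,-0.02,-1],[-0.06,-0.052,-0.06,0,0,-0.04,-1],[-0.09,-0.08,-0.073,0,0,-0.06,-1],[-0.12,-0.105,-0.073,0,0,-0.08,-1],[-0.15,-0.13,-0.073,0,0,-0.1,-1],[-0.18,-0.155,-0.073,0,0,-0.12,-1],[-0.21,-0.182,-0.073,0,0,-0.14,-1],[-0.24,-0.208,-0.073,0,0,-0.172,-1],[-0.27,-0.235,-0.073,0,0,-0.172,-1],[-0.3,-0.26,-0.073,0,0,-0.172,-1]],
  ],
)

```text
clock: 1.58
position: [0.4003, 0.2498, 0.3001]
ee_rot: [0.239, 3.132, 0.001]
force: [1.0, 1.4, 0.5]
width: 1.002
gripper_force: 0.0
```

```bash
python3 -c "
from h import *
print(observe()['position'],observe()['joints'].round(3) if hasattr(observe()['joints'],'round') else observe()['joints'],go([.4155,-.199,.3],-.153),go([.4155,-.199,.21],-.153))"
```

```text
[0.40030494 0.24979626 0.30010837] [-0.843  0.118  0.193  1.828 -0.025  1.197  0.777] [-8.320e-02 -4.413e-01 -2.000e-04  8.000e-04  4.000e-04  4.000e-04] [-8.320e-02 -4.413e-01  8.980e-02  8.000e-04  4.000e-04  4.000e-04]
```

Emit:
jog_arm(
  motion=[
    [[-0.008,-0.042,0,0,0,0,-1],[-0.016,-0.082,0,0,0,0,-1],[-0.024,-0.122,0,0,0,0,-1],[-0.032,-0.162,0,0,0,0,-1],[-0.04,-0.202,0,0,0,0,-1],[-0.048,-0.242,0,0,0,0,-1],[-0.056,-0.282,0,0,0,0,-1],[-0.064,-0.322,0,0,0,0,-1],[-0.072,-0.362,0,0,0,0,-1],[-0.08,-0.4,0,0,0,0,-1]],
  ],
)

```text
clock: 2.42
position: [0.4175, -0.158, 0.3002]
ee_rot: [0.24, 3.131, 0.001]
force: [0.8, 0.7, -1.1]
width: 0.998
gripper_force: 0.0
```

Emit:
jog_arm(
  motion=[
    [[-0.002,-0.03,0,0,0,0,-1],[-0.003,-0.041,0.01,0,0,0,-1],[-0.003,-0.041,0.04,0,0,0,-1],[-0.003,-0.041,0.075,0,0,0,-1],[-0.003,-0.041,0.09,0,0,0,-1],[-0.003,-0.041,0.09,0,0,0,-1]],
  ],
)

```text
clock: 2.92
position: [0.4126, -0.1959, 0.2069]
ee_rot: [-0.24, -3.127, -0.001]
force: [-1.0, -1.1, 0.3]
width: 1.001
gripper_force: 0.0
```

```bash
python3 - <<'E'
from h import *
o=observe();print(o['position'],o['joints'],go([.4155,-.199,.144],-.153))
t=get_image("top");s=get_image("scene")
save(np.hstack([cv2.resize(t[190:320,270:410],(399,371)),cv2.resize(s[190:320,240:380],(399,371))]),"a1.png")
E
```

```text
[ 0.41255139 -0.19587966  0.2069003 ] [-0.23861256  0.19693668  0.67218291  2.02724345 -0.14673676  0.96993616
  1.9256391 ] [-0.0037 -0.0026  0.0629  0.0002 -0.0055 -0.0003]
```

View pics/a1.png

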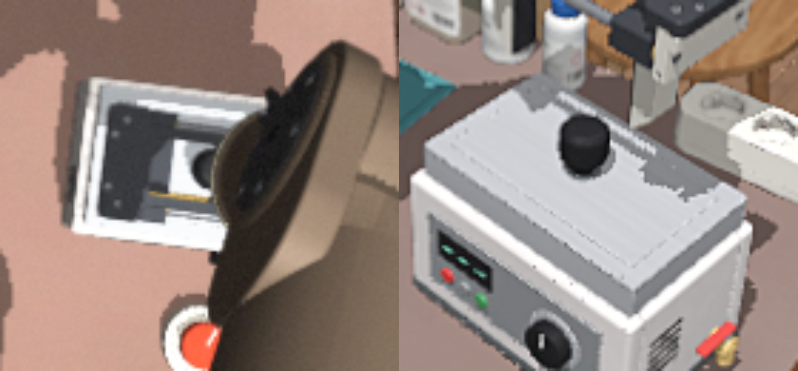

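```bash
python3 - <<'E'
from h import *
o=observe();R=Ro.from_rotvec(o["ee_rot"]).as_matrix();p=np.array(o["position"])
for s in(-.055,0,.055):print(s,proj("scene",p+R[:,1]*s),proj("top",p+R[:,1]*s))
print(proj("scene",[.4155,-.199,.163]),proj("top",[.4155,-.199,.163]))
s=get_image("scene");save(cv2.resize(s[100:320,140:440],(800,587)),"a2.png")
E
```

```text
-0.055 [[328.58806896 231.84743549]] [[374.73779555 253.31367818]]
0 [[303.62512081 217.06501207]] [[347.97302823 249.8499803 ]]
0.055 [[280.50281126 203.37475369]] [[321.15450407 246.36010506]]
[[303.72940865 238.30324666]] [[344.7156124  248.93369274]]
```

View pics/a2.png

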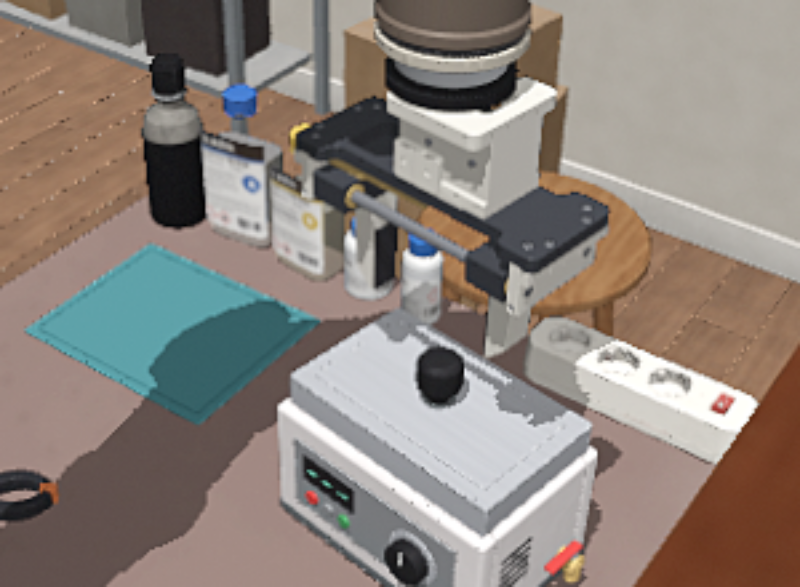

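Emit:
jog_arm(
  motion=[
    [[0,0,0.015,0,0,0,-1],[-0.001,0,0.03,0,0,0,-1],[-0.001,-0.001,0.045,0,0,0,-1],[-0.001,-0.001,0.055,0,0,0,-1],[-0.001,-0.001,0.062,0,0,0,-1],[-0.001,-0.001,0.062,0,0,0,-1],[-0.001,-0.001,0.062,0,0,0,-1]],
  ],
  force=25,
)

```text
clock: 3.65
position: [0.4159, -0.198, 0.1483]
ee_rot: [0.24, 3.132, -0.0]
force: [-0.4, -0.8, 1.1]
width: 1.001
gripper_force: 0.0
```

```bash
python3 -c "
from h import *
o=observe();print(o['position'],o['force'],go([.4155,-.199,.146],-.153))"
```

```text
[ 0.41586978 -0.19796737  0.14828565] [-0.44411173 -0.79357071  1.074692  ] [ 0.0002 -0.0011  0.0023 -0.      0.0006  0.0001]
```

Close on the knob.

Emit:
jog_arm(
  motion=[
    [[0,-0.001,0.003,0,0,0,-0.2],[0,-0.001,0.003,0,0,0,0],[0,-0.001,0.003,0,0,0,0.2],[0,-0.001,0.003,0,0,0,0.4],[0,-0.001,0.003,0,0,0,1],[0,-0.001,0.003,0,0,0,1],[0,-0.001,0.003,0,0,0,1],[0,-0.001,0.003,0,0,0,1],[0,-0.001,0.003,0,0,0,1],[0,-0.001,0.003,0,0,0,1]],
  ],
  force=25,
)

```text
clock: 4.48
position: [0.4153, -0.1989, 0.1447]
ee_rot: [0.24, 3.132, -0.0]
force: [-0.6, 0.9, -1.0]
width: 0.331
gripper_force: 25.0
```

Emit:
jog_arm(
  motion=[
    [[0,0,-0.005,0,0,0,1],[0,0,-0.013,0,0,0,1],[0,0,-0.022,0,0,0,1],[0,0,-0.032,0,0,0,1],[0,0,-0.042,0,0,0,1],[0,0,-0.052,0,0,0,1],[0,0,-0.062,0,0,0,1],[0,0,-0.072,0,0,0,1],[0,0,-0.08,0,0,0,1],[0,0,-0.08,0,0,0,1]],
  ],
)

```text
clock: 5.32
position: [0.4162, -0.1992, 0.2265]
ee_rot: [0.24, 3.13, -0.0]
force: [0.7, 0.1, -2.9]
width: 0.332
gripper_force: 25.0
```

```bash
python3 - <<'E'
from h import *
o=observe();print(o['position'],o['force'],go([.484,.124,.225],.025),o['width'],o['joints'])
t=get_image("top");s=get_image("scene")
save(np.hstack([cv2.resize(t[130:340,130:400],(400,311)),cv2.resize(s[120:330,130:400],(400,311))]),"a3.png")
for r in silhouettes("basket","top")[:1]+silhouettes("basket_grip","scene")[:1]: print(r["p"],r["pixel"],r["mask"].sum())
E
```

```text
[ 0.41622311 -0.19918531  0.22650671] [ 0.66332411  0.05762108 -2.91466291] [-1.780e-02  3.297e-01  1.600e-03 -2.000e-04  2.700e-03 -1.778e-01] 0.33180309745711356 [-0.24826634  0.17423271  0.68142727  1.99585105 -0.13014998  1.01106943
  1.91281672]
0.61 [298.6, 262.7] 327
```

View pics/a3.png

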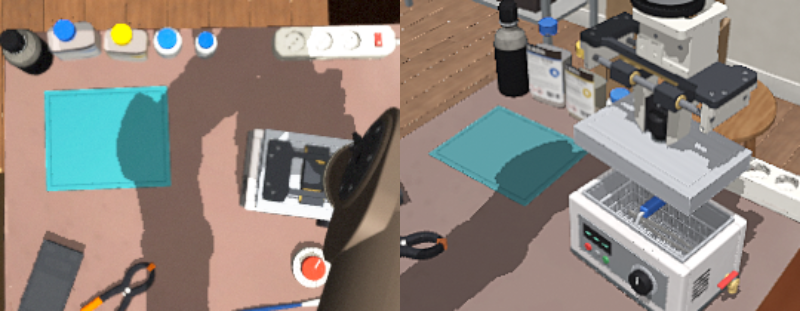

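Emit:
jog_arm(
  motion=[
    [[-0.001,0.01,0,0,0,-0.005,1],[-0.002,0.03,0,0,0,-0.015,1],[-0.003,0.055,0,0,0,-0.03,1],[-0.004,0.082,0,0,0,-0.045,1],[-0.006,0.11,0,0,0,-0.06,1],[-0.008,0.138,0,0,0,-0.075,1],[-0.01,0.166,0,0,0,-0.09,1],[-0.011,0.194,0,0,0,-0.105,1],[-0.012,0.222,0,0,0,-0.12,1],[-0.013,0.25,0,0,0,-0.135,1]],
  ],
)

```text
clock: 6.35
position: [0.4658, 0.0485, 0.2243]
ee_rot: [-0.026, -3.141, 0.0]
force: [0.1, -0.4, -1.5]
width: 0.334
gripper_force: 25.0
```

```bash
python3 -c "
from h import *
o=observe();print(o['position'],go([.484,.124,.1],.025),o['width'])"
```

```text
[0.4658032  0.04849658 0.22425181] [-0.0171  0.0758  0.1242 -0.     -0.001  -0.0414] 0.3338208977772641
```

Emit:
jog_arm(
  motion=[
    [[-0.003,0.02,0,0,0,-0.01,1],[-0.008,0.04,0,0,0,-0.025,1],[-0.012,0.058,0.01,0,0,-0.035,1],[-0.015,0.07,0.03,0,0,-0.04,1],[-0.017,0.075,0.055,0,0,-0.04,1],[-0.017,0.076,0.085,0,0,-0.04,1],[-0.017,0.076,0.115,0,0,-0.04,1],[-0.017,0.076,0.145,0,0,-0.04,1],[-0.017,0.076,0.165,0,0,-0.04,1],[-0.017,0.076,0.172,0,0,-0.04,1]],
  ],
)

```text
clock: 7.18
position: [0.4825, 0.1214, 0.0491]
ee_rot: [0.034, -3.136, 0.004]
force: [-0.8, -0.2, -1.2]
width: 0.334
gripper_force: 25.0
```

Emit:
jog_arm(
  motion=[
    [[0,0,0,0,0,0,1],[0,0,0,0,0,0,1]],
  ],
)

```text
clock: 7.35
position: [0.4849, 0.1219, 0.0528]
ee_rot: [0.034, -3.141, 0.001]
force: [-0.3, 0.0, -0.9]
width: 0.334
gripper_force: 25.0
```

Emit:
jog_arm(
  motion=[
    [[0,0,0.004,0,0,0,1],[0,0,0.008,0,0,0,1],[0,0,0.011,0,0,0,1],[0,0,0.013,0,0,0,1],[0,0,0.015,0,0,0,1],[0,0,0.016,0,0,0,1],[0,0,0.016,0,0,0,1],[0,0,0.016,0,0,0,1]],
  ],
)

```text
clock: 8.02
position: [0.4847, 0.122, 0.0368]
ee_rot: [-0.035, 3.141, 0.0]
force: [0.4, 0.3, -2.3]
width: 0.33
gripper_force: 25.0
```

Emit:
jog_arm(
  motion=[
    [[0,0,0.001,0,0,0,1],[0,0,0.002,0,0,0,1],[0,0,0.002,0,0,0,1]],
  ],
)

```text
clock: 8.27
position: [0.4849, 0.122, 0.0356]
ee_rot: [-0.034, 3.141, 0.001]
force: [-3.3, -1.1, 12.4]
width: 0.339
gripper_force: 25.0
```

Contact (12 N). Release and rise.

Emit:
jog_arm(
  motion=[
    [[0,0,-0.001,0,0,0,0.2],[0,0,-0.001,0,0,0,0],[0,0,-0.001,0,0,0,-0.5],[0,0,-0.001,0,0,0,-1],[0,0,-0.001,0,0,0,-1],[0,0,-0.001,0,0,0,-1],[0,0,-0.01,0,0,0,-1],[0,0,-0.03,0,0,0,-1],[0,0,-0.06,0,0,0,-1],[0,0,-0.1,0,0,0,-1]],
  ],
)

```text
clock: 9.1
position: [0.483, 0.1213, 0.1347]
ee_rot: [0.034, -3.138, 0.003]
force: [1.0, 1.2, -0.5]
width: 0.984
gripper_force: 0.0
```

Emit:
jog_arm(
  motion=[
    [[0,0,-0.035,0,0,0,-1],[0,0,-0.07,0,0,0,-1],[0,-0.02,-0.1,0,0,0,-1],[0,-0.05,-0.12,0,0,0,-1],[0,-0.08,-0.12,0,0,0,-1],[0,-0.08,-0.12,0,0,0,-1],[0,-0.08,-0.12,0,0,0,-1]],
  ],
)

```text
clock: 9.68
position: [0.4863, 0.0402, 0.2557]
ee_rot: [-0.029, 3.14, 0.001]
force: [-0.2, 0.5, 0.6]
width: 1.002
gripper_force: 0.0
```

```bash
python3 - <<'E'
from h import *
np.set_printoptions(precision=4,suppress=True)
o=observe();print(o['position'],o['width'],o['ee_rot'])
t=get_image("top");s=get_image("scene");save(t,"t4.png");save(s,"s4.png")
save(np.hstack([cv2.resize(t[200:300,280:400],(400,333),interpolation=2),cv2.resize(s[220:320,230:350],(400,333),interpolation=2)]),"a4.png")
for c,im in(("top",t),("scene",s)):
    for q in("basket_grip","basket","lid","lid_knob","cleaner"):
        for r in silhouettes(q,c)[:1]: print(c,q,r["p"],r["pixel"],r["mask"].sum())
    h=cv2.cvtColor(im,cv2.COLOR_RGB2HSV); m=((h[...,0]>100)&(h[...,0]<130)&(h[...,1]>120)&(h[...,2]>50)).astype(np.uint8)
    a,b=(345,250) if c=="top" else (300,255)
    k=np.zeros_like(m);k[b-30:b+30,a-35:a+35]=m[b-30:b+30,a-35:a+35]
    _,l,st,ce=cv2.connectedComponentsWithStats(k)
    for i in range(1,len(st)):
        if st[i,4]>8:
            p=np.argwhere(l==i)[:,::-1].astype(np.float32)
            print(c,"blue",ce[i],st[i],ray(c,ce[i],.122)[0],cv2.minAreaRect(ray(c,p,.125)[:,:2].astype(np.float32)))
E
```

```text
[0.4863 0.0402 0.2557] 1.001718243420305 [-0.0286  3.1403  0.0009]
top basket_grip 0.95 [338.5, 247.6] 976
top basket 0.85 [337.5, 249.5] 1457
top cleaner 0.63 [338.3, 247.5] 4113
top blue [340.9068 249.5847] [338 239   7  22 118] [ 0.4133 -0.198   0.122 ] ((0.41347536444664, -0.19756367802619934), (0.011747265234589577, 0.047203339636325836), 83.36096954345703)
scene basket_grip 0.8 [301.1, 261.2] 961
scene basket 0.87 [298.6, 255.8] 1000
scene lid 0.77 [204.6, 216.9] 2762
scene lid_knob 0.7 [206.8, 216.2] 2813
scene cleaner 0.83 [301.9, 282.5] 8476
scene blue [302.5951 256.3073] [292 247  22  20 205] [ 0.4134 -0.2001  0.122 ] ((0.4110769033432007, -0.20192238688468933), (0.019559141248464584, 0.056911028921604156), 81.51162719726562)
```

View pics/a4.png

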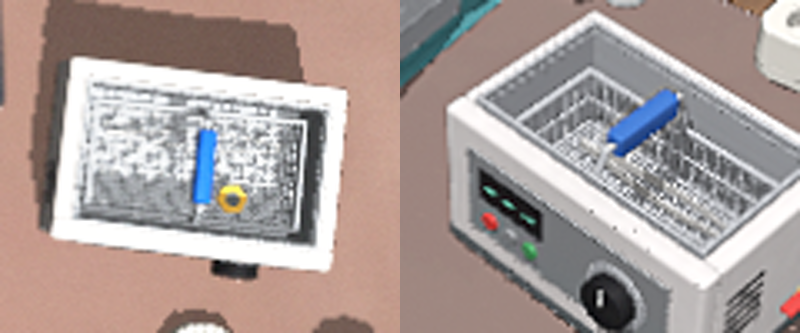

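```bash
python3 - <<'E'
from h import *
print(go([.4135,-.1985,.20],-.13))
for c in("top","scene"):
    im=cv2.imread(f"pics/{c[0]}4.png"); u,v=proj(c,[.484,.122,.054])[0].astype(int); print(c,u,v)
    m=np.zeros((384,512),np.uint8); m[v-12:v+13,u-12:u+13]=(im.max(2)<60)[v-12:v+13,u-12:u+13]
    _,l,st,ce=cv2.connectedComponentsWithStats(m); i=1+np.argmax(st[1:,4]) if len(st)>1 else 0; print(ce[i],st[i],ray(c,ce[i],.056)[0])
E
```

```text
[ 7.820e-02 -2.389e-01  5.470e-02 -1.000e-04 -2.000e-04  1.524e-01]
top 200 222
[255.5 191.5] [     0      0    512    384 196608] [ 0.55446912 -0.01062921  0.056     ]
scene 202 204
[203.2654321  205.74074074] [197 198  13  17 162] [0.47914191 0.1150805  0.056     ]
```

Emit:
jog_arm(
  motion=[
    [[0.008,-0.024,0,0,0,0.015,-0.3],[0.016,-0.05,0,0,0,0.03,-0.3],[0.026,-0.08,0,0,0,0.05,-0.3],[0.036,-0.11,0,0,0,0.07,-0.3],[0.046,-0.14,0,0,0,0.09,-0.3],[0.056,-0.17,0,0,0,0.11,-0.3],[0.066,-0.2,0.01,0,0,0.13,-0.3],[0.074,-0.225,0.03,0,0,0.145,-0.3],[0.078,-0.239,0.05,0,0,0.152,-0.3],[0.078,-0.239,0.055,0,0,0.152,-0.3]],
  ],
)

```text
clock: 11.12
position: [0.4113, -0.2014, 0.1978]
ee_rot: [-0.212, -3.132, 0.001]
force: [-0.6, 0.7, -0.1]
width: 0.655
gripper_force: 0.0
```

Emit:
jog_arm(
  motion=[
    [[0,0,0.02,0,0,0,-0.3],[0,0,0.03,0,0,0,-0.3],[0,0,0.03,0,0,0,-0.3],[0,0,0.03,0,0,0,-0.3]],
  ],
)

```text
clock: 11.45
position: [0.4138, -0.198, 0.1698]
ee_rot: [-0.202, -3.134, -0.0]
force: [0.3, -0.5, 0.1]
width: 0.651
gripper_force: 0.0
```

```bash
python3 - <<'E'
from h import *
o=observe();print(o['position'],o['width'],go([.4135,-.1985,.103],-.13))
s=get_image("scene");t=get_image("top")
save(np.hstack([cv2.resize(t[130:340,130:400],(400,311)),cv2.resize(s[180:320,180:360],(400,311),interpolation=2)]),"a5.png")
E
```

```text
[ 0.41375701 -0.19803337  0.16978458] 0.6509586700178416 [ 0.0001 -0.0005  0.0668  0.0001 -0.0011  0.001 ]
```

View pics/a5.png

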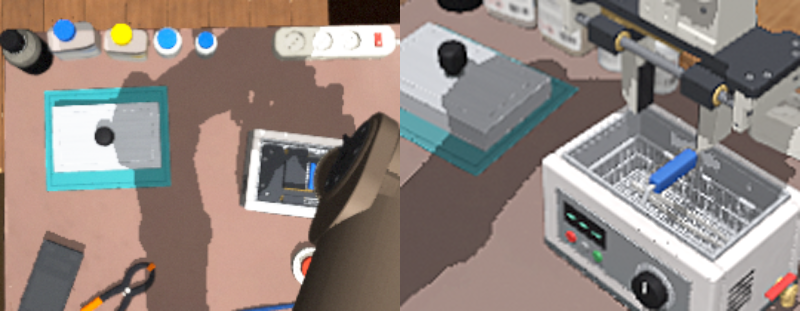

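The lid lies centred on the mat, knob at crop (104,136). The fingers straddle the blue handle at crop (675,170), so I'm descending and gripping.

Emit:
jog_arm(
  motion=[
    [[0,0,0.012,0,0,0,-0.3],[0,0,0.026,0,0,0,-0.3],[0,0,0.04,0,0,0,-0.3],[0,0,0.052,0,0,0,-0.3],[0,0,0.061,0,0,0,-0.3],[0,0,0.066,0,0,0,-0.3],[0,0,0.067,0,0,0,-0.3],[0,0,0.067,0,0,0,-0.3],[0,0,0.067,0,0,0,-0.3]],
  ],
  force=30,
)

```text
clock: 12.3
position: [0.4141, -0.1988, 0.1033]
ee_rot: [0.204, 3.134, -0.0]
force: [-0.2, -0.2, 0.4]
width: 0.656
gripper_force: 0.0
```

Emit:
jog_arm(
  motion=[
    [[0,0,0,0,0,0,0],[0,0,0,0,0,0,0.2],[0,0,0,0,0,0,0.4],[0,0,0,0,0,0,0.6],[0,0,0,0,0,0,1],[0,0,0,0,0,0,1],[0,0,0,0,0,0,1],[0,0,0,0,0,0,1],[0,0,0,0,0,0,1]],
  ],
  force=30,
)

```text
clock: 13.05
position: [0.4137, -0.1988, 0.1027]
ee_rot: [0.204, 3.135, -0.0]
force: [0.3, -0.5, 0.3]
width: 0.129
gripper_force: 30.0
```

Emit:
jog_arm(
  motion=[
    [[0,0,-0.003,0,0,0,1],[0,0,-0.008,0,0,0,1],[0,0,-0.014,0,0,0,1],[0,0,-0.02,0,0,0,1],[0,0,-0.026,0,0,0,1],[0,0,-0.032,0,0,0,1],[0,0,-0.038,0,0,0,1],[0,0,-0.044,0,0,0,1],[0,0,-0.05,0,0,0,1],[0,0,-0.056,0,0,0,1]],
  ],
  force=40,
)

```text
clock: 13.88
position: [0.4136, -0.1986, 0.1593]
ee_rot: [0.204, 3.135, 0.0]
force: [-0.3, -0.7, -4.0]
width: 0.124
gripper_force: 40.0
```

Emit:
jog_arm(
  motion=[
    [[0,0,-0.006,0,0,0,1],[0,0,-0.012,0,0,0,1],[0,0,-0.018,0,0,0,1],[0,0,-0.025,0,0,0,1],[0,0,-0.032,0,0,0,1],[0,0,-0.039,0,0,0,1],[0,0,-0.046,0,0,0,1],[0,0,-0.052,0,0,0,1],[0,0,-0.057,0,0,0,1],[0,0,-0.06,0,0,0,1]],
  ],
)

```text
clock: 14.72
position: [0.4139, -0.1987, 0.2194]
ee_rot: [0.204, 3.134, 0.0]
force: [-0.2, 0.5, -3.9]
width: 0.128
gripper_force: 40.0
```

Emit:
jog_arm(
  motion=[
    [[0,0,0,0,0,0,1],[0,0,0,0,0,0,1],[0,0,0,0,0,0,1],[0,0,0,0,0,0,1],[0,0,0,0,0,0,1],[0,0,0,0,0,0,1],[0,0,0,0,0,0,1],[0,0,0,0,0,0,1]],
  ],
)

```text
clock: 15.38
position: [0.4137, -0.1987, 0.2187]
ee_rot: [-0.204, -3.135, 0.0]
force: [-0.6, -0.3, -3.4]
width: 0.124
gripper_force: 40.0
```

```bash
python3 - <<'E'
from h import *
o=observe();print(o['position'],o['width'],o['force'],o['gripper_force'])
s=get_image("scene");t=get_image("top")
save(np.hstack([cv2.resize(t[130:340,130:400],(400,311)),cv2.resize(s[150:320,200:380],(400,378),interpolation=2)[:311]]),"a6.png")
E
```

```text
[ 0.41367236 -0.19867415  0.21866017] 0.12411933122788985 [-0.55219426 -0.34980481 -3.39060599] 39.99924123287201
```

View pics/a6.png

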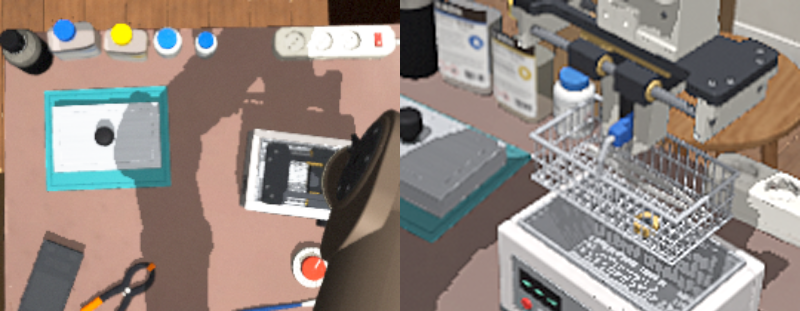

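The basket hangs level about 40 mm above the rim, with the nut visible inside at crop (647,222). The lid is still on the mat.

```bash
python3 -c "
from cell import *
print(sign_off())"
```

```text
the job is handed in; nothing more can be done
None
```

I handed the job in at about 15.4 s of the 58 s limit; sign-off gave no verdict. The lid is flat and released near the middle of the mat, and the basket is held level about 40 mm above the open tank. The nut is visible inside it, but I couldn't make out the tweezers in the last picture.

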